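# Lock a plaster casting mould with the bladed key

### The arm

A 7-joint arm with a two-finger parallel gripper is mounted at the origin on the work surface. World frame = base frame: x ahead of the robot, y to its left, z up, the work surface at z = 0. Lengths are in m, angles in rad, forces in N, time in s.
With the tool pointing down it reaches from about 0.4 to 0.875 m from the base axis. Payload 4.4 kg.
Tool frame: the origin (TCP) lies at the very end of the fingers, on their centre line; the grasp point (between the pads) lies 19 mm behind it (ctrl.hold_point_z is the distance from the TCP to the grasp point, in m); z points along the fingers, y is the line along which they close (so a half turn about z gives the same grasp; the last joint's range is limited). The gripper opens to 85 mm and grips with 20 to 120 N. Pads are 22 mm wide; open, the fingers measure 114 mm over their backs; the gripper's body (76 mm by 85 mm) begins 54 mm behind the grasp point. The pads swing forward as they close: fully open they stand 13 mm farther back than shut.
Start: joints at [1.192, 0.628, 0.038, 1.517, -0.027, 0.996, -0.02], TCP at [0.2, -0.618, 0.231] pointing down, gripper open.
Joint ranges: [-3.06, 3.06], [-0.37, 2.12], [-1.25, 1.32], [0.18, 2.47], [-1.1, 4.24], [0.23, 1.98], [-2.94, 2.94]. Speed limits (rad/s): [2.57, 2.57, 3.14, 3.14, 3.14, 3.14, 3.14].

### API

Orientations are given as [roll, pitch, yaw] about the fixed x, y, z axes, in that order (R = Rz(yaw) Ry(pitch) Rx(roll)).
In Python, from workcell import ctrl gives the robot as it stands.
- The arm moves only by the tool jog_arm, never from a script. Its arguments are lists of equal length, an entry for each row: "slide": the shift along the tool's x, y, z in cm, a list of three; "delta_rot": the turn, a rotation vector about the tool's x, y, z in rad, a list of three; "gripper": the closure, from 0 (fully open) to 1 (shut). A call has exactly 5 rows; each row is the pose to reach, as a shift and turn from the pose commanded when the call began, along the tool's axes at that moment; what a row does not reach only later rows make up. A row lasts 1/12 s, in which the tool goes at most 41.7 mm and 7.16 degrees, less where a joint would pass 70% of its speed; a pose out of reach is approached as far as the arm can. A call with a gripper value outside its range is refused whole. The fingers move at their own pace and stop on an object; the grip force is fixed at half the most. Time passes only in rows, so rows that repeat a pose let the fingers close, or fill a call up. It gives the time, the measured TCP pose, the force, the opening and the grip force at its end, in the units of the state.
- ctrl.sense(): the state, without advancing time (a new reading comes with each control period).
- ctrl.capture(name): name is "scene" or "top" or "wrist"; returns (picture, depth): 384x512x3 uint8, blue, green, red; 384x512 float32, m along the optical axis (not along the pixel's ray), 0 where there is no reading.
- ctrl.calibration(name): a dict with "fov_y" (degrees; the focal length in pixels is half the picture's height over the tangent of half this angle, whatever the lens; pixels are square), "cx", "cy" (the principal point, pixels), "pose" (4x4, takes a point from camera to world coordinates). Camera axes: x right, y down, z forward; pixel columns grow to the right and rows downward; lengths in m; the calibration is good to about 2 mm. The wrist camera is an equidistant fisheye: a pixel r from the principal point sees the ray r / f radians off the axis. A picture is of the moment at which its call begins: read the wrist's pose just before it. calibration takes no time and is no camera call; for the wrist camera it gives the pose at the moment of the call.
- ctrl.job_done(): hands the job in; it is judged then, once.
The state is a dict: "time_s": time; "q": joint angles; "joint_velocities": joint speeds; "joint_efforts": joint torques, N m; "eef_pos": TCP position; "ee_rot": TCP orientation; "contact_force": force on the tool from outside, world axes, zero at the start; "moment": the same for the moment, N m; "opening": opening from 0.0 (shut) to 1.0 (fully open); "finger_force": force on a finger pad.
Only numpy, scipy, OpenCV 4.12 (cv2) and the standard library are available. Lean on these libraries where they do the work, as an engineer would, in place of code of your own. Each camera call takes 0.05 s, during which the arm holds its last target. There are 200 camera calls.

### The job

Two plaster casting moulds stand on the pottery bench and one is still unlocked: the brass tongue of its round cam lock lies along the seam instead of reaching across it under the keeper. Take the wooden-handled key from its block, put its blade down into that lock's slot and turn it a quarter turn clockwise (seen from above) until it comes up against its stop. Let go and leave the key standing upright in the slot; leave the other mould's lock as it is.

Things in the scene. Friction and masses are not known exactly. Their poses are not given: they have to be found in the camera images.
- key: Loose key, 0.14-0.28 kg, upright in a fixed dark wood block (100x80x30 mm, pocket 68x20), collar on its top; lift over 20 mm to free it. Origin: mid lower edge of the blade; z up. Steel blade 56 mm along x, 5 along y, z 0-18 mm; round steel collar dia. 68, z 18-24; light wood handle 36 along x, 24 along y, z 24-76: grip it across y from above. Half a turn makes no difference.
- lock_slot (a point): Slot of the open lock: centre of its floor, on the cam's upright axis, 84 mm over the bench; turns with the cam. Aluminium disc dia. 88 mm, top 20 mm above this point. Slot along this y axis: 80 long, 12 wide, 20 deep, bevelled to 20 at the mouth. Blade in: the collar rests on the disc, key origin 2 mm above this point, and the key stands by itself. Blade play 7 degrees each way.
- lock (a joint): Turn of that cam, rad: 0 open (brass tongue along the seam; it reaches 74 mm along the slot point's +y), growing clockwise from above to 1.571 at a hard stop: locked, tongue across the seam under the keeper bridge. Starts at 0 to 0.2; friction 0.12 N m; stays where left. Its mould is a fixed white plaster block 200x150 mm, 70 high, in two halves; cam on the half nearer the robot.
- lock_done (a joint): The same joint of the identical lock on the other mould, already locked (1.48 to 1.571, tongue across the seam); it must stay locked.
Not all that is in view belongs to the job. Of the things like the key, leave any that is green or purple; of the rest the larger one is meant.

How it is judged:
On the way, in this order (a step that is already met when the one before it is completed fails the run):
1. the key's blade is down in the slot of the unlocked cam, which is still open (turned less than 0.7 rad) (horizontal distance between key and lock_slot below 0.018 m and z of key in the frame of lock_slot between -0.006 and 0.009 m and angle between the x axis of key and the y axis of lock_slot, either way round below 0.3 rad and angle between key's own z axis and vertical below 0.2 rad and value of joint lock below 0.7 rad), for 0.1 s.
2. the cam is turned to its stop (1.35 rad or more) with the blade in its slot (horizontal distance between key and lock_slot below 0.018 m and z of key in the frame of lock_slot between -0.006 and 0.009 m and angle between the x axis of key and the y axis of lock_slot, either way round below 0.3 rad and angle between key's own z axis and vertical below 0.2 rad and value of joint lock above 1.35 rad), for 0.2 s.
At the end, for the whole second after the job is handed in: Lock turned to 1.35 rad or more (stop 1.571). Key at rest, released, in its slot: origin under 9 mm above the slot floor and within 18 mm of the axis, blade along the slot within 0.3 rad, upright within 0.2 rad. The other lock still at 1.35 rad or more (all of step 2 and value of joint lock_done above 1.35 rad and linear speed of key below 0.02 m/s and angular speed of key below 0.2 rad/s); the robot touches nothing.
It fails at once if the other mould's lock is turned back (below 1.35 rad) (value of joint lock_done below 1.35 rad).
It also fails if it takes over 40 s, if anything falls off the work surface, if the arm or the gripper's body presses on something with over 40 N, if the wrist force passes 120 N, or if a joint passes its speed limit or range.

## Working session

There is one attempt and no reset: what is moved stays moved. The work goes in short steps, Python scripts to look and compute and a tool call to move; the robot and the scene stay as the last step left them, time stands still between calls to the robot, and variables do not carry over. Pictures are saved under pics/ and viewed, at most 10 in all, crops included, and the job is handed in when it is done.

Besides the shell and the picture viewer there is one more tool, called after "Request:" by a JSON object that holds its "api" and its "payload". jog_arm: Moves the arm, as the interface text tells. Its arguments: {"type":"object","properties":{"slide":{"type":"array","items":{"type":"array","items":{"type":"number"}}},"delta_rot":{"type":"array","items":{"type":"array","items":{"type":"number"}}},"gripper":{"type":"array","items":{"type":"number"}}},"required":["slide","delta_rot","gripper"]}

```bash
mkdir -p pics
cat > h.py <<'E'
import numpy as np,cv2
from workcell import ctrl
from scipy.spatial.transform import Rotation as R
def snap(n):
    c=ctrl.calibration(n); p,d=ctrl.capture(n); return p,d,c
def world(c,d,u,v):
    f=192/np.tan(np.radians(c["fov_y"])/2); z=d
    P=np.stack([(u-c["cx"])/f*z,(v-c["cy"])/f*z,z*np.ones_like(u)],-1)
    return P@c["pose"][:3,:3].T+c["pose"][:3,3]
def plane(c,u,v,h):
    a=world(c,1.0,np.asarray(u,float),np.asarray(v,float))-c["pose"][:3,3]
    o=c["pose"][:3,3]; return o+a*((h-o[2])/a[...,2:])
E
python3 - <<'E'
from h import *
for n in("scene","top"):
    p,d,c=snap(n); cv2.imwrite(f"pics/{n}0.png",p); np.savez(f"{n}0.npz",p=p,d=d,**c)
    print(n,c["fov_y"],c["pose"].round(3).tolist())
cv2.imwrite("pics/both.png",np.vstack([cv2.imread("pics/top0.png")]).repeat(1,0))
print(ctrl.sense())
E
```

```text
scene 52.42620305155266 [[-0.603, 0.609, -0.515, 0.91], [0.797, 0.458, -0.393, 0.297], [-0.004, -0.648, -0.762, 0.664], [0.0, 0.0, 0.0, 1.0]]
top 47.168092996965015 [[0.01, -0.983, 0.182, 0.342], [-1.0, -0.013, -0.014, -0.001], [0.016, -0.182, -0.983, 0.955], [0.0, 0.0, 0.0, 1.0]]
{'time_s': 0.1, 'q': array([ 1.1922083 ,  0.62925149,  0.03850971,  1.51828153, -0.02695086,
        0.99626965, -0.01998895]), 'joint_velocities': array([ 6.00876862e-05, -2.77679511e-03, -2.01924524e-03, -3.50164862e-03,
       -5.67261794e-04,  1.45373784e-04, -1.20487059e-03]), 'joint_efforts': array([ 2.56287822e-03, -5.64527535e+01,  1.23008206e+00, -1.93973386e+01,
        1.12371269e-02,  5.45571311e-03, -3.48981098e-05]), 'eef_pos': array([ 0.19982108, -0.61793942,  0.2304793 ]), 'ee_rot': array([-3.13990397e+00,  9.63209401e-05,  3.12773040e-01]), 'contact_force': array([ 0.09678845,  0.37752522, -0.11689799]), 'moment': array([-0.03029533,  0.01459572, -0.00751227]), 'finger_force': 0.0, 'opening': 1.0003219366394138}
```

View pics/top0.png

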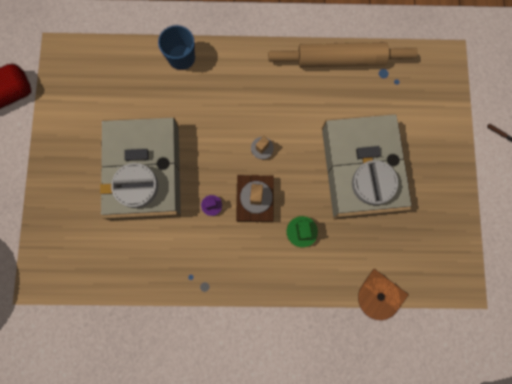

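View pics/scene0.png

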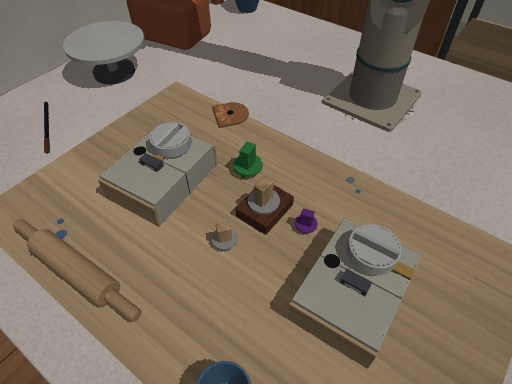

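The top view shows the key candidates: green (303,232), purple (212,205), a small wooden one (263,147), and a larger wooden one in the dark block (256,196). I choose the last. The left mould's lock (134,185) is the open one, with its tongue at (104,188) along the seam. The right lock (376,182) has its tongue across the seam towards the keeper, so it is already locked.

Run:
```python
from h import *
z=np.load("top0.npz"); p,d=z["p"],z["d"]; c={k:z[k] for k in("fov_y","cx","cy","pose")}
vv,uu=np.mgrid[:384,:512].astype(float); W=world(c,d,uu,vv)
def reg(x0,y0,x1,y1,lo,hi,nm):
    m=np.zeros_like(d,bool); m[y0:y1,x0:x1]=1; m&=(W[...,2]>lo)&(W[...,2]<hi)
    P=W[m]; r=cv2.minAreaRect((P[:,:2]*1000).astype(np.float32)); print(nm,m.sum(),P.mean(0).round(4),np.median(P[:,2]).round(4),r)
reg(230,170,280,225,.075,.12,"handle"); reg(230,170,280,225,.035,.065,"collar"); reg(230,170,280,225,.02,.034,"block")
reg(100,150,165,210,.096,.115,"disc"); reg(100,150,165,210,.08,.095,"slotfloor")
# dark slot by image
g=cv2.cvtColor(p,6); hsv=cv2.cvtColor(p,40)
m=np.zeros_like(g); m[165:210,108:160]=1; s=((g<80)&(m>0)).astype(np.uint8)
n,l,st,ce=cv2.connectedComponentsWithStats(s); print(st,ce)
k=l==1+np.argmax(st[1:,4]); v,u=np.nonzero(k); Q=plane(c,u,v,.1)
print(Q.mean(0),cv2.minAreaRect((Q[:,:2]*1000).astype(np.float32)))
a=cv2.resize(p[140:225,90:185],None,fx=4,fy=4,interpolation=2); b=cv2.resize(p[130:215,215:310],None,fx=4,fy=4,interpolation=2)
cv2.imwrite("pics/crop1.png",np.hstack([a,b]))
```

```text
handle 216 [ 0.4984 -0.0049  0.0868] 0.0871 ((499.1835632324219, -5.129434585571289), (23.841386795043945, 35.94749450683594), 85.77413940429688)
collar 357 [ 0.4958 -0.0048  0.0375] 0.0365 ((499.5190124511719, -4.920063018798828), (64.70219421386719, 63.67057418823242), 0.34097403287887573)
block 1045 [ 0.496  -0.0007  0.0297] 0.0296 ((498.8677062988281, -1.8700141906738281), (100.50845336914062, 79.12635803222656), 0.35423359274864197)
disc 1326 [0.5084 0.2361 0.1028] 0.1029 ((508.40069580078125, 236.8045654296875), (86.6614990234375, 87.23738098144531), 0.8137752413749695)
slotfloor 527 [0.5331 0.2356 0.0852] 0.0844 ((526.4208984375, 235.78927612304688), (101.61032104492188, 117.59505462646484), 63.2293701171875)
[[     0      0    512    384 196140]
 [   137    165     23     43    278]
 [   114    182     39      7    190]] [[255.76250637 191.50833588]
 [154.32733813 190.34892086]
 [132.54210526 184.57894737]]
[0.49718691 0.19551605 0.1       ] ((502.54071044921875, 196.46282958984375), (37.697513580322266, 92.24944305419922), 73.74620819091797)
```

View pics/crop1.png

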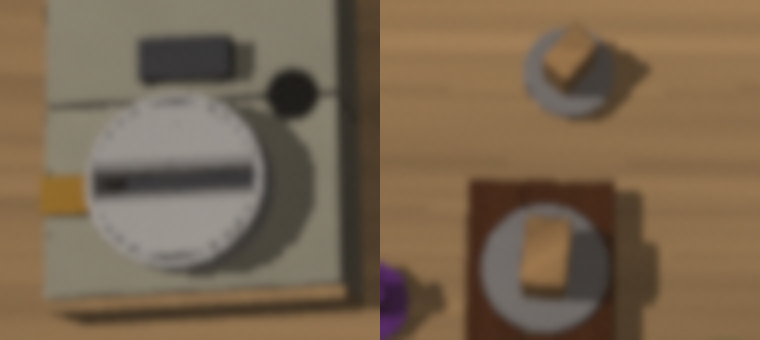

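```bash
cat >> h.py <<'E'
def go(x,y,z,yaw):
    s=ctrl.sense(); M=R.from_euler("xyz",s["ee_rot"]); T=R.from_euler("xyz",[np.pi,0,yaw])
    print("pos",s["eef_pos"].round(4),"rot",s["ee_rot"].round(3),"t",s["time_s"],"slide cm",(M.inv().apply(np.array([x,y,z])-s["eef_pos"])*100).round(2),"rotvec",(M.inv()*T).as_rotvec().round(3))
E
python3 - <<'E'
from h import *
z=np.load("top0.npz"); p,d=z["p"],z["d"]; c={k:z[k] for k in("fov_y","cx","cy","pose")}
vv,uu=np.mgrid[:384,:512].astype(float); W=world(c,d,uu,vv)
D=np.hypot(W[...,0]-.5084,W[...,1]-.2368)
m=(D<.038)&(W[...,2]<.092); P=W[m]; print("floor",m.sum(),P[:,2].mean(),cv2.minAreaRect((P[:,:2]*1000).astype(np.float32)),cv2.fitLine((P[:,:2]).astype(np.float32),2,0,.01,.01).ravel())
Q=W[(np.abs(W[...,2]-.070)<.004)&(W[...,1]>.13)&(W[...,1]<.36)&(W[...,0]>.4)&(W[...,0]<.72)]; print("mould",len(Q),cv2.minAreaRect((Q[:,:2]*1000).astype(np.float32)))
go(.499,-.005,.2,-.074)
E
```

```text
floor 192 0.08422277404663599 ((511.2621154785156, 237.87660217285156), (9.244051933288574, 73.11941528320312), 3.805893659591675) [ 0.06823819 -0.99766904  0.5117544   0.23783545]
mould 4693 ((558.5254516601562, 240.14956665039062), (202.14186096191406, 150.5714111328125), 4.009400367736816)
pos [ 0.1998 -0.6179  0.2305] rot [-3.14   0.     0.313] t 0.1 slide cm [ 47.33 -49.11   3.13] rotvec [-0.002  0.     0.387]
```

Request:
{"api": "jog_arm", "payload": {"slide": [[2.8,-2.9,0],[5.6,-5.8,0],[8.4,-8.7,0],[11.2,-11.6,0],[14,-14.5,0]], "delta_rot": [[0,0,0],[0,0,0],[0,0,0],[0,0,0],[0,0,0]], "gripper": [0,0,0,0,0]}}

```text
time_s: 0.52
eef_pos: [0.289, -0.4354, 0.231]
ee_rot: [-3.141, 0.0, 0.312]
contact_force: [1.3, -0.2, -0.3]
opening: 1.002
finger_force: 0.0
```

Request:
{"api": "jog_arm", "payload": {"slide": [[2.8,-2.9,0],[5.6,-5.8,0],[8.4,-8.7,0],[11.2,-11.6,0],[14,-14.5,0]], "delta_rot": [[0,0,0],[0,0,0],[0,0,0],[0,0,0],[0,0,0]], "gripper": [0,0,0,0,0]}}

```text
time_s: 0.93
eef_pos: [0.3775, -0.2545, 0.2312]
ee_rot: [-3.141, 0.0, 0.313]
contact_force: [0.2, -0.6, 0.5]
opening: 1.001
finger_force: 0.0
```

Request:
{"api": "jog_arm", "payload": {"slide": [[2.8,-2.9,0],[5.6,-5.8,0],[8.4,-8.7,0],[11.2,-11.6,0],[14,-14.5,0]], "delta_rot": [[0,0,0.08],[0,0,0.16],[0,0,0.24],[0,0,0.32],[0,0,0.387]], "gripper": [0,0,0,0,0]}}

```text
time_s: 1.35
eef_pos: [0.4661, -0.0734, 0.2312]
ee_rot: [3.141, 0.0, -0.078]
contact_force: [0.8, 0.4, -0.1]
opening: 0.998
finger_force: 0.0
```

```bash
python3 -c "
from h import *
go(.499,-.005,.2,-.074)"
```

```text
pos [ 0.4661 -0.0734  0.2312] rot [ 3.141  0.    -0.078] t 1.35 slide cm [ 2.75 -7.08  3.12] rotvec [ 0.     0.    -0.004]
```

Request:
{"api": "jog_arm", "payload": {"slide": [[1.2,-3.1,1],[2.4,-6,2],[2.75,-7.1,3.1],[2.75,-7.1,3.1],[2.75,-7.1,3.1]], "delta_rot": [[0,0,0],[0,0,0],[0,0,0],[0,0,0],[0,0,0]], "gripper": [0,0,0,0,0]}}

```text
time_s: 1.77
eef_pos: [0.4975, -0.0068, 0.1995]
ee_rot: [3.141, 0.003, -0.073]
contact_force: [0.3, 0.4, 0.8]
opening: 0.998
finger_force: 0.0
```

Run:
```python
from h import *
p,d,c=snap("wrist"); f=192/np.tan(np.radians(c["fov_y"])/2)
vv,uu=np.mgrid[:384,:512].astype(float); x=uu-c["cx"];y=vv-c["cy"];r=np.hypot(x,y)+1e-9;th=r/f
k=np.tan(th)/r; P=np.stack([x*k*d,y*k*d,d],-1)@c["pose"][:3,:3].T+c["pose"][:3,3]
cv2.imwrite("pics/w1.png",p)
D=np.hypot(P[...,0]-.499,P[...,1]+.005)
for lo,hi,r0 in((.08,.093,.03),(.033,.04,.036)):
    Q=P[(d>0)&(D<r0)&(P[...,2]>lo)&(P[...,2]<hi)]; print(len(Q),Q[:,2].mean(),cv2.minAreaRect((Q[:,:2]*1000).astype(np.float32)))
go(.499,-.005,.049,-.074)
```

```text
1016 0.08780298325015753 ((499.49725341796875, -6.012068748474121), (23.563251495361328, 35.16830825805664), 86.20936584472656)
1903 0.036205465710482165 ((500.79827880859375, -6.453239440917969), (67.13933563232422, 63.69342041015625), 86.301513671875)
pos [ 0.4977 -0.008   0.2   ] rot [ 3.14e+00  2.00e-03 -7.50e-02] t 1.8167 slide cm [ 0.13 -0.32 15.1 ] rotvec [ 0.001  0.002 -0.001]
```

View pics/w1.png

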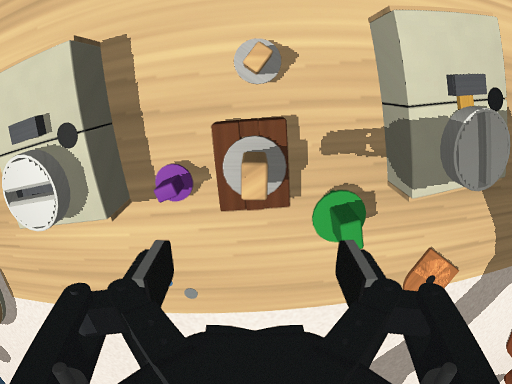

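The wrist view shows the wooden key at (255,175) between the open fingers. The green key at (343,220) is clear of them.

Request:
{"api": "jog_arm", "payload": {"slide": [[0.2,-0.25,3.5],[0.2,-0.25,7],[0.2,-0.25,10.5],[0.2,-0.25,13.5],[0.2,-0.25,15.1]], "delta_rot": [[0,0,0],[0,0,0],[0,0,0],[0,0,0],[0,0,0]], "gripper": [0,0,0,0,0]}}

```text
time_s: 2.23
eef_pos: [0.4988, -0.0068, 0.0471]
ee_rot: [3.14, 0.003, -0.078]
contact_force: [-0.1, -0.4, -0.1]
opening: 1.0
finger_force: 0.0
```

Request:
{"api": "jog_arm", "payload": {"slide": [[0,0,0],[0,0,0],[0,0,0],[0,0,0],[0,0,0]], "delta_rot": [[0,0,0],[0,0,0],[0,0,0],[0,0,0],[0,0,0]], "gripper": [0.3,0.8,1,1,1]}}

```text
time_s: 2.65
eef_pos: [0.5018, -0.0048, 0.0509]
ee_rot: [3.142, -0.003, -0.075]
contact_force: [0.4, -2.2, 1.9]
opening: 0.3
finger_force: 1.3
```

Request:
{"api": "jog_arm", "payload": {"slide": [[0,0,0],[0,0,0],[0,0,0],[0,0,0],[0,0,0]], "delta_rot": [[0,0,0],[0,0,0],[0,0,0],[0,0,0],[0,0,0]], "gripper": [1,1,1,1,1]}}

```text
time_s: 3.07
eef_pos: [0.5019, -0.0048, 0.051]
ee_rot: [3.141, -0.003, -0.075]
contact_force: [-0.4, -0.1, 6.5]
opening: 0.27
finger_force: 59.7
```

Request:
{"api": "jog_arm", "payload": {"slide": [[0,0,-1],[0,0,-3],[0,0,-6.5],[0,0,-10],[0,0,-13]], "delta_rot": [[0,0,0],[0,0,0],[0,0,0],[0,0,0],[0,0,0]], "gripper": [1,1,1,1,1]}}

```text
time_s: 3.48
eef_pos: [0.5005, -0.0041, 0.1822]
ee_rot: [-3.141, -0.001, -0.074]
contact_force: [0.7, -0.4, -2.0]
opening: 0.273
finger_force: 58.9
```

```bash
python3 -c "
from h import *
go(.510,.237,.185,1.635)
print(ctrl.sense()['opening'],ctrl.sense()['q'])"
```

```text
pos [ 0.5005 -0.0041  0.1822] rot [-3.141e+00 -1.000e-03 -7.400e-02] t 3.4833 slide cm [ -0.84 -24.12  -0.28] rotvec [ 1.000e-03 -1.000e-03 -1.709e+00]
0.27291201708499635 [-0.08565111  0.48627999  0.05405229  1.98341629 -0.04075557  0.67168895
 -1.65077891]
```

Request:
{"api": "jog_arm", "payload": {"slide": [[-0.1,-3,0],[-0.3,-7,0],[-0.4,-11,0],[-0.5,-15,0],[-0.7,-18.5,0]], "delta_rot": [[0,0,-0.1],[0,0,-0.22],[0,0,-0.34],[0,0,-0.46],[0,0,-0.57]], "gripper": [1,1,1,1,1]}}

```text
time_s: 3.9
eef_pos: [0.5071, 0.1836, 0.1807]
ee_rot: [-3.141, -0.002, 0.503]
contact_force: [0.7, 0.5, -2.2]
opening: 0.271
finger_force: 59.1
```

Request:
{"api": "jog_arm", "payload": {"slide": [[0,0,0],[0,0,0],[0,0,0],[0,0,0],[0,0,0]], "delta_rot": [[0,0,-0.12],[0,0,-0.24],[0,0,-0.36],[0,0,-0.48],[0,0,-0.57]], "gripper": [1,1,1,1,1]}}

```text
time_s: 4.32
eef_pos: [0.507, 0.1806, 0.1802]
ee_rot: [3.141, 0.0, 1.072]
contact_force: [-0.3, -0.3, -1.9]
opening: 0.274
finger_force: 59.4
```

Request:
{"api": "jog_arm", "payload": {"slide": [[0,0,0],[0,0,0],[0,0,0],[0,0,0],[0,0,0]], "delta_rot": [[0,0,-0.12],[0,0,-0.24],[0,0,-0.36],[0,0,-0.48],[0,0,-0.57]], "gripper": [1,1,1,1,1]}}

```text
time_s: 4.73
eef_pos: [0.5071, 0.1803, 0.1802]
ee_rot: [3.141, 0.001, 1.641]
contact_force: [0.4, 0.1, -1.6]
opening: 0.273
finger_force: 59.4
```

Run:
```python
from h import *
go(.510,.237,.185,1.635)
for n in("scene","top"):
    p,d,c=snap(n); np.savez(f"{n}1.npz",p=p,d=d,**c); cv2.imwrite(f"pics/{n}1.png",p)
p,d,c=snap("wrist"); np.savez("wrist1.npz",p=p,d=d,**c)
s=cv2.imread("pics/scene1.png"); cv2.imwrite("pics/pair.png",np.hstack([cv2.resize(s[130:350,280:512],None,fx=1.7,fy=1.7),cv2.resize(p[:320,60:460],(400,374))]))
```

```text
pos [0.5071 0.1803 0.1802] rot [3.141e+00 1.000e-03 1.641e+00] t 4.7333 slide cm [ 5.63  0.69 -0.49] rotvec [0.    0.001 0.006]
```

View pics/pair.png

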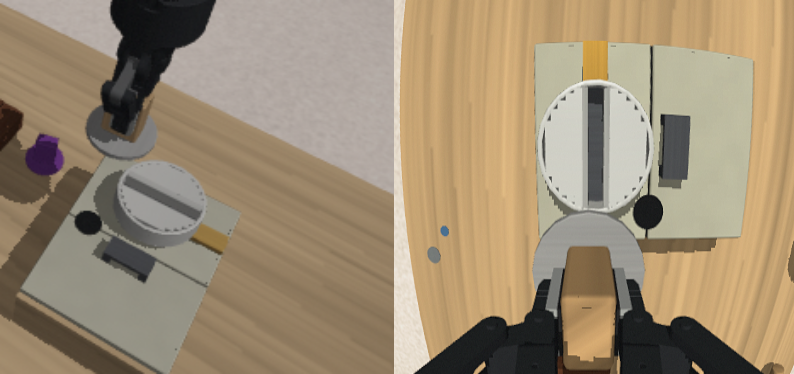

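The key is held upright just beside the open lock. The wrist view (right half) shows the slot at about (596,145), in line with the blade.

Run:
```python
from h import *
z=np.load("wrist1.npz"); p,d=z["p"],z["d"]; c={k:z[k] for k in("fov_y","cx","cy","pose")}
f=192/np.tan(np.radians(c["fov_y"])/2)
vv,uu=np.mgrid[:384,:512].astype(float); x=uu-c["cx"];y=vv-c["cy"];r=np.hypot(x,y)+1e-9
k=np.tan(r/f)/r; P=np.stack([x*k*d,y*k*d,d],-1)@c["pose"][:3,:3].T+c["pose"][:3,3]
D=np.hypot(P[...,0]-.509,P[...,1]-.237)
Q=P[(d>0)&(D<.055)&(abs(P[...,2]-.104)<.004)]; print("disc",len(Q),Q[:,2].mean(),cv2.minEnclosingCircle((Q[:,:2]*1000).astype(np.float32)),Q[:,:2].min(0),Q[:,:2].max(0))
Q=P[(d>0)&(D<.036)&(P[...,2]<.09)]; print("floor",len(Q),Q[:,2].mean(),cv2.minAreaRect((Q[:,:2]*1000).astype(np.float32)))
e=ctrl.sense()["eef_pos"]; D=np.hypot(P[...,0]-e[0],P[...,1]-e[1])
Q=P[(d>0)&(D<.045)&(P[...,2]>.15)&(P[...,2]<.176)]; h=np.median(Q[:,2]);Q=Q[abs(Q[:,2]-h)<.003]
# circle from front rim: farthest y per x
X=np.round(Q[:,0]*500).astype(int); E=np.array([Q[X==i][np.argmax(Q[X==i][:,1])] for i in np.unique(X)])
A=np.c_[E[:,:2]*2,np.ones(len(E))]; s=np.linalg.lstsq(A,(E[:,:2]**2).sum(1),rcond=None)[0]
print("collar z",h,s[:2],np.sqrt(s[2]+s[0]**2+s[1]**2),"ymax",E[:,1].max(),"eef",e)
```

```text
disc 8638 0.10372015272967605 ((508.95184326171875, 236.25526428222656), 44.17599868774414) [0.46524205 0.19416956] [0.55248863 0.27995225]
floor 1325 0.0842118355448638 ((509.4269714355469, 236.9456787109375), (11.867877006530762, 71.25775146484375), 3.7877297401428223)
collar z 0.16504847958389274 [0.50732464 0.17847641] 0.03376021114258629 ymax 0.21245113242399793 eef [0.50723023 0.18035884 0.17988094]
```

Request:
{"api": "jog_arm", "payload": {"slide": [[3,0.3,0],[5.83,0.59,0],[5.83,0.59,0],[5.83,0.59,0],[5.83,0.59,1.5]], "delta_rot": [[0,0,0],[0,0,0],[0,0,0],[0,0,0],[0,0,0]], "gripper": [1,1,1,1,1]}}

```text
time_s: 5.3
eef_pos: [0.511, 0.2401, 0.1666]
ee_rot: [3.137, -0.001, 1.634]
contact_force: [0.3, -0.2, -2.5]
opening: 0.272
finger_force: 59.7
```

```bash
python3 -c "
from h import *
go(.509,.239,.126,1.638)"
```

```text
pos [0.511  0.2401 0.1666] rot [ 3.137e+00 -1.000e-03  1.634e+00] t 5.3 slide cm [-0.1  -0.23  4.06] rotvec [ 0.005 -0.001 -0.004]
```

Request:
{"api": "jog_arm", "payload": {"slide": [[0,0,0.3],[0,0,0.6],[0,0,0.9],[0,0,0.9],[0,0,0.9]], "delta_rot": [[0,0,0],[0,0,0],[0,0,0],[0,0,0],[0,0,0]], "gripper": [1,1,1,1,1]}}

```text
time_s: 5.72
eef_pos: [0.5097, 0.2391, 0.1555]
ee_rot: [3.141, 0.0, 1.635]
contact_force: [0.6, 0.1, -2.5]
opening: 0.272
finger_force: 59.4
```

```bash
python3 -c "
from h import *
go(.509,.239,.126,1.638)"
```

```text
pos [0.5097 0.2391 0.1555] rot [3.141 0.    1.635] t 5.7167 slide cm [-0.   -0.07  2.95] rotvec [ 0.     0.    -0.003]
```

Request:
{"api": "jog_arm", "payload": {"slide": [[0,-0.06,0.6],[0,-0.06,1.2],[0,-0.06,1.8],[0,-0.06,2.3],[0,-0.06,2.7]], "delta_rot": [[0,0,0],[0,0,0],[0,0,0],[0,0,0],[0,0,0]], "gripper": [1,1,1,1,1]}}

```text
time_s: 6.13
eef_pos: [0.5086, 0.2391, 0.1274]
ee_rot: [-3.141, 0.0, 1.636]
contact_force: [-0.5, -0.8, -1.7]
opening: 0.274
finger_force: 59.5
```

Request:
{"api": "jog_arm", "payload": {"slide": [[0,0,0.1],[0,0,0.2],[0,0,0.2],[0,0,0.2],[0,0,0.2]], "delta_rot": [[0,0,0],[0,0,0],[0,0,0],[0,0,0],[0,0,0]], "gripper": [1,1,1,1,1]}}

```text
time_s: 6.55
eef_pos: [0.5091, 0.2394, 0.1266]
ee_rot: [3.141, -0.0, 1.636]
contact_force: [0.1, -0.5, -2.9]
opening: 0.274
finger_force: 59.5
```

Request:
{"api": "jog_arm", "payload": {"slide": [[0,0,0.1],[0,0.05,0.1],[-0.03,0.07,0.1],[-0.04,0.1,0.1],[-0.05,0.11,0.1]], "delta_rot": [[0,0,0.11],[0,0,0.22],[0,0,0.33],[0,0,0.44],[0,0,0.55]], "gripper": [1,1,1,1,1]}}

```text
time_s: 6.97
eef_pos: [0.5107, 0.239, 0.1255]
ee_rot: [3.141, -0.001, 1.081]
contact_force: [1.1, -0.8, -4.0]
opening: 0.277
finger_force: 59.3
```

```bash
python3 -c "
from h import *
go(.511,.237,.1255,1.638-1.69); print(ctrl.sense()['moment'])"
```

```text
pos [0.5107 0.239  0.1255] rot [ 3.141e+00 -1.000e-03  1.081e+00] t 6.9667 slide cm [-0.16  0.12  0.  ] rotvec [ 0.000e+00 -1.000e-03  1.133e+00]
[-0.04634637 -0.37269273  0.11064115]
```

Request:
{"api": "jog_arm", "payload": {"slide": [[0,0,0],[-0.04,0.03,0],[-0.06,0.05,0],[-0.08,0.06,0],[-0.08,0.06,0]], "delta_rot": [[0,0,0.11],[0,0,0.22],[0,0,0.33],[0,0,0.44],[0,0,0.55]], "gripper": [1,1,1,1,1]}}

```text
time_s: 7.38
eef_pos: [0.512, 0.2376, 0.1257]
ee_rot: [3.14, -0.003, 0.531]
contact_force: [3.5, -1.6, -5.5]
opening: 0.273
finger_force: 59.2
```

Request:
{"api": "jog_arm", "payload": {"slide": [[0,0,0],[-0.04,0.03,0],[-0.06,0.05,0],[-0.06,0.05,0],[-0.06,0.05,0]], "delta_rot": [[0,0,0.1],[0,0,0.2],[0,0,0.3],[0,0,0.38],[0,0,0.44]], "gripper": [1,1,1,1,1]}}

```text
time_s: 7.8
eef_pos: [0.5124, 0.2361, 0.1258]
ee_rot: [3.141, -0.005, 0.092]
contact_force: [4.3, -2.9, -4.0]
opening: 0.274
finger_force: 59.3
```

```bash
python3 -c "
from h import *
go(.511,.237,.1255,1.638-1.69); print(ctrl.sense()['moment'])"
```

```text
pos [0.5124 0.2361 0.1258] rot [ 3.141 -0.005  0.092] t 7.8 slide cm [-0.13 -0.1   0.03] rotvec [ 0.001 -0.005  0.144]
[-0.79448613 -1.1236519   0.16882349]
```

Request:
{"api": "jog_arm", "payload": {"slide": [[-0.05,-0.05,0],[-0.1,-0.05,0],[-0.1,-0.05,0],[-0.1,-0.05,0],[-0.1,-0.05,0]], "delta_rot": [[0,0,0.04],[0,0,0.08],[0,0,0.12],[0,0,0.15],[0,0,0.15]], "gripper": [1,1,1,1,1]}}

```text
time_s: 8.22
eef_pos: [0.5113, 0.2356, 0.1259]
ee_rot: [3.14, -0.004, -0.056]
contact_force: [3.7, -4.7, -1.6]
opening: 0.271
finger_force: 59.6
```

Run:
```python
from h import *
go(.511,.237,.1255,1.638-1.69); print(ctrl.sense()['moment'])
p,d,c=snap("wrist"); s,_,_=snap("scene")
cv2.imwrite("pics/p2.png",np.hstack([cv2.resize(s[130:350,280:512],None,fx=1.7,fy=1.7),cv2.resize(p[:320,60:460],(400,374))]))
```

```text
pos [0.5113 0.2356 0.1259] rot [ 3.14  -0.004 -0.056] t 8.2167 slide cm [-0.04 -0.14  0.04] rotvec [ 0.002 -0.004 -0.004]
[-1.07928513 -0.84446091  0.09843069]
```

View pics/p2.png

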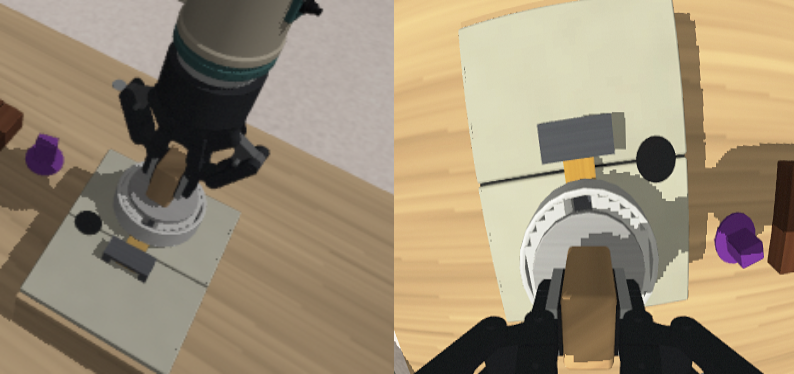

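The tongue is now across the seam under the keeper (580,170). The torque is still low, so I'll turn a little further to feel the stop.

Request:
{"api": "jog_arm", "payload": {"slide": [[0,-0.1,0],[0,-0.1,0],[0,-0.1,0],[0,-0.1,0],[0,-0.1,0]], "delta_rot": [[0,0,0.03],[0,0,0.05],[0,0,0.07],[0,0,0.07],[0,0,0.07]], "gripper": [1,1,1,1,1]}}

```text
time_s: 8.73
eef_pos: [0.5108, 0.2356, 0.1259]
ee_rot: [3.138, -0.004, -0.119]
contact_force: [3.5, -6.5, -1.0]
opening: 0.272
finger_force: 72.0
```

Run:
```python
from h import *
go(.511,.237,.1255,1.638-1.69); print(ctrl.sense()['moment'])
```

```text
pos [0.5108 0.2356 0.1259] rot [ 3.138 -0.004 -0.119] t 8.7333 slide cm [-0.   -0.14  0.04] rotvec [ 0.004 -0.004 -0.067]
[-1.73563951 -0.75878401  1.56499882]
```

The moment rose to 1.56 N m, so the cam is at its stop. I'll ease back slightly, release and lift away.

Request:
{"api": "jog_arm", "payload": {"slide": [[0,0,0],[0,0,0],[0,0,0],[0,0,0],[0,0,0]], "delta_rot": [[0,0,-0.03],[0,0,-0.06],[0,0,-0.06],[0,0,-0.06],[0,0,-0.06]], "gripper": [1,1,1,0.6,0.4]}}

```text
time_s: 9.15
eef_pos: [0.5092, 0.2391, 0.1258]
ee_rot: [-3.14, -0.001, -0.064]
contact_force: [-0.2, 0.1, 0.2]
opening: 0.523
finger_force: 0.0
```

Request:
{"api": "jog_arm", "payload": {"slide": [[0,0,0],[0,0,0],[0,0,0],[0,0,0],[0,0,0]], "delta_rot": [[0,0,0],[0,0,0],[0,0,0],[0,0,0],[0,0,0]], "gripper": [0.3,0.2,0.2,0.2,0.2]}}

```text
time_s: 9.57
eef_pos: [0.5089, 0.2387, 0.1253]
ee_rot: [-3.141, 0.0, -0.064]
contact_force: [-0.5, 0.8, 0.5]
opening: 0.802
finger_force: 0.0
```

Request:
{"api": "jog_arm", "payload": {"slide": [[0,0,-1],[0,0,-3],[0,0,-6],[0,0,-9],[0,0,-12]], "delta_rot": [[0,0,0],[0,0,0],[0,0,0],[0,0,0],[0,0,0]], "gripper": [0.2,0.2,0.2,0.2,0.2]}}

```text
time_s: 9.98
eef_pos: [0.5088, 0.2384, 0.2473]
ee_rot: [3.142, -0.0, -0.064]
contact_force: [0.6, 0.7, 0.0]
opening: 0.799
finger_force: 0.0
```

Request:
{"api": "jog_arm", "payload": {"slide": [[-3,0,0],[-6,0,0],[-6,0,0],[-6,0,0],[-6,0,0]], "delta_rot": [[0,0,0],[0,0,0],[0,0,0],[0,0,0],[0,0,0]], "gripper": [0.2,0.2,0.2,0.2,0.2]}}

```text
time_s: 10.4
eef_pos: [0.4498, 0.2426, 0.2461]
ee_rot: [-3.141, -0.002, -0.064]
contact_force: [0.8, -0.9, 0.0]
opening: 0.797
finger_force: 0.0
```

Run:
```python
from h import *
p,d,c=snap("wrist"); s,_,_=snap("scene")
cv2.imwrite("pics/p3.png",np.hstack([cv2.resize(s[130:350,280:512],None,fx=1.7,fy=1.7),cv2.resize(p[:320,60:460],(400,374))]))
f=192/np.tan(np.radians(c["fov_y"])/2)
vv,uu=np.mgrid[:384,:512].astype(float); x=uu-c["cx"];y=vv-c["cy"];r=np.hypot(x,y)+1e-9
k=np.tan(r/f)/r; P=np.stack([x*k*d,y*k*d,d],-1)@c["pose"][:3,:3].T+c["pose"][:3,3]
D=np.hypot(P[...,0]-.509,P[...,1]-.237)
Q=P[(d>0)&(D<.03)&(P[...,2]>.155)&(P[...,2]<.18)]; print("handle top",Q[:,2].mean(),cv2.minAreaRect((Q[:,:2]*1000).astype(np.float32)))
```

```text
handle top 0.16178554857847424 ((508.7275390625, 236.81253051757812), (23.347537994384766, 35.13916778564453), 86.54457092285156)
```

View pics/p3.png

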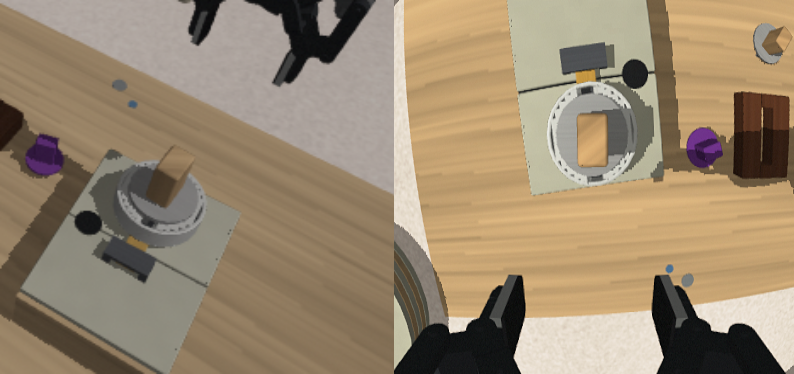

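The key stands upright in the slot at (592,140). Its handle top is at 0.162 m, which matches a fully seated blade, and it is centred on the axis to within 1 mm. The tongue is under the keeper at (585,75) and the gripper is clear.

```bash
python3 -c "
from h import *
print(ctrl.job_done())"
```

```text
the job is handed in; nothing more can be done
None
```

I turned the open lock to its stop and left the key standing upright in the slot with the gripper clear. I never touched the other lock. The job is handed in, but no verdict came back.

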